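# Return the tap adapters to their pods

### The job

Put the four tap adapters back into their storage pods, shank down: each goes into the pod whose rim has the colour of its ring and whose bore is of its size (small adapter in narrow bore, large in wide), fully home with its collar on the rim. Do not tip any adapter over, and leave the oil bottle and the drilled flange standing where they are.

Things in the scene. Friction and masses are not known exactly. Their poses are not given: they have to be found in the camera images.
- adapter_small_yellow_center (a point): Small tap adapter with a yellow release ring: round steel part standing upright on its shank on the bench. Diameters (mm), 0-22 above the foot: shank 20 wide (foot bevelled 2.5); 22-38: collar 38 wide; 38-45: yellow ring 31 wide; 45-74: bare tap 8 wide. 0.1-0.19 kg. Point: on its axis half-way up, 37 above the foot; z points up along the axis. Grip it by the collar.
- adapter_small_blue_center (a point): Small tap adapter with a blue release ring: round steel part standing upright on its shank on the bench. Diameters (mm), 0-22 above the foot: shank 20 wide (foot bevelled 2.5); 22-38: collar 38 wide; 38-45: blue ring 31 wide; 45-74: bare tap 8 wide. 0.1-0.19 kg. Point: on its axis half-way up, 37 above the foot; z points up along the axis. Grip it by the collar.
- adapter_large_yellow_center (a point): Large tap adapter with a yellow release ring: round steel part standing upright on its shank on the bench. Diameters (mm), 0-35 above the foot: shank 31 wide (foot bevelled 2.5); 35-53: collar 50 wide; 53-61: yellow ring 41 wide; 61-88: bare tap 14 wide. 0.3-0.57 kg. Point: on its axis half-way up, 44 above the foot; z points up along the axis. Grip it by the collar.
- adapter_large_blue_center (a point): Large tap adapter with a blue release ring: round steel part standing upright on its shank on the bench. Diameters (mm), 0-35 above the foot: shank 31 wide (foot bevelled 2.5); 35-53: collar 50 wide; 53-61: blue ring 41 wide; 61-88: bare tap 14 wide. 0.3-0.57 kg. Point: on its axis half-way up, 44 above the foot; z points up along the axis. Grip it by the collar.
- pod_small_yellow_mouth (a point): Narrow-bored storage pod with a yellow rim, for the small adapter with the yellow ring: dark round plastic cup fixed to the bench on a 58 mm square foot 8 high, 46 across with a bore 28 across, 45 high, bore 40 deep, flat top edge yellow. Point: the centre of the bore at the top edge; z up. Seated, its shank (22 long) hangs in the bore and its collar lies on the yellow edge.
- pod_small_blue_mouth (a point): Narrow-bored storage pod with a blue rim, for the small adapter with the blue ring: dark round plastic cup fixed to the bench on a 58 mm square foot 8 high, 46 across with a bore 28 across, 45 high, bore 40 deep, flat top edge blue. Point: the centre of the bore at the top edge; z up. Seated, its shank (22 long) hangs in the bore and its collar lies on the blue edge.
- pod_large_yellow_mouth (a point): Wide-bored storage pod with a yellow rim, for the large adapter with the yellow ring: dark round plastic cup fixed to the bench on a 72 mm square foot 8 high, 60 across with a bore 40 across, 45 high, bore 40 deep, flat top edge yellow. Point: the centre of the bore at the top edge; z up. Seated, its shank (35 long) hangs in the bore and its collar lies on the yellow edge.
- pod_large_blue_mouth (a point): Wide-bored storage pod with a blue rim, for the large adapter with the blue ring: dark round plastic cup fixed to the bench on a 72 mm square foot 8 high, 60 across with a bore 40 across, 45 high, bore 40 deep, flat top edge blue. Point: the centre of the bore at the top edge; z up. Seated, its shank (35 long) hangs in the bore and its collar lies on the blue edge.
- oil_bottle_center (a point): Cutting-oil bottle, loose, not to be moved: pale plastic, 52 across, 140 high, green label, black cap with an orange spout (mm). Point: on its axis, half-way up; z up.
- flange_center (a point): Drilled aluminium flange, loose, not to be moved: disc 72 across and 12 high with a hub 44 across, 24 high in all (mm). Point: on its axis, half-way up; z up.
Not all that is in view belongs to the job. Leave any brown or turquoise look-alike of the part that bears adapter_large_yellow_center alone.

How it is judged:
By the outcome, as a careful person would: the job done as asked, in the order asked, and still so for the second after the job is handed in, with the robot touching nothing.
It also fails if it takes over 115 s, if anything falls off the work surface, if the arm or the gripper's body presses on something with over 40 N, if the wrist force passes 120 N, or if a joint passes its speed limit or range.

### The arm

A 6-joint arm with a two-finger parallel gripper is mounted at the origin on the work surface. World frame = base frame: x ahead of the robot, y to its left, z up, the work surface at z = 0. Lengths are in m, angles in rad, forces in N, time in s.
With the tool pointing down it reaches from about 0.35 to 0.775 m from the base axis. Payload 7.3 kg.
Tool frame: the origin (TCP) lies on the front face of the gripper's body, between the roots of the fingers; the fingertips stand 66 mm ahead of it and the grasp point (between the pads) lies 47 mm ahead of it; x points along the fingers, y is the direction in which the jaws open and shut, and the axes are right-handed (so a half turn about x gives the same grasp; the last joint's range is limited). The gripper opens to 92 mm and grips with 3 to 60 N. Pads are 19 mm wide; open, the fingers measure 130 mm over their backs; the gripper's body (75 mm by 190 mm) begins 47 mm behind the grasp point.
Start: joints at [1.138, 0.342, 1.524, -0, 1.275, -0.146], TCP at [0.148, 0.504, 0.292] pointing down, gripper open.
Joint ranges: [-2.53, 2.53], [-0.77, 2.02], [0.04, 2.7], [-1, 4.14], [0.28, 2.66], [-3.11, 3.11]. Speed limits (rad/s): [2.57, 2.57, 3.14, 3.14, 3.14, 3.14].

### API

Orientations are given as a 3x3 rotation matrix whose columns are the frame's x, y, z axes.
In Python, from workcell import get_state, snapshot, camera_params, job_done gives the robot as it stands.
- The arm moves only by the tool step_arm, never from a script. Its argument "steps" is one flat list of numbers, 5 for each row, row after row: the shift along the tool's x, y, z in mm, then the turn about the tool's x in degrees, then the closure, from -1 (fully open) to 1 (shut). A call has exactly 10 rows; each row is the pose to reach, as a shift and turn from the pose commanded when the call began, along the tool's axes at that moment; what a row does not reach only later rows make up. A row lasts 1/8 s, in which the tool goes at most 62.5 mm and 10.7 degrees, less where a joint would pass 70% of its speed; a pose out of reach is approached as far as the arm can. A call with a gripper value outside its range is refused whole. The fingers move at their own pace and stop on an object; the grip force is fixed at half the most. Time passes only in rows, so rows that repeat a pose let the fingers close, or fill a call up. It gives the time, the measured TCP pose, the force and the opening at its end, in the units of the state.
- get_state(): the state, without advancing time (a new reading comes with each control period).
- snapshot(name): name is "side" or "top"; returns the picture (420x560x3 uint8, blue, green, red); there is no depth.
- camera_params(name): a dict with "fx", "fy", "cx", "cy" (pixels), "T" (4x4, takes a point from camera to world coordinates). Camera axes: x right, y down, z forward; pixel columns grow to the right and rows downward; lengths in m; the calibration is good to about 2 mm. A picture is of the moment at which its call begins. camera_params takes no time and is no camera call.
- job_done(): hands the job in, once; it reports no verdict.
The state is a dict: "time": time; "joint_pos": joint angles; "qvel": joint speeds; "joint_torque": joint torques, N m; "ee_pos": TCP position; "orientation": TCP orientation; "ft_force": force on the tool from outside, world axes, zero at the start; "moment": the same for the moment, N m; "gripper_width": finger opening in m.
Only numpy, scipy, OpenCV 4.12 (cv2) and the standard library are available. Lean on these libraries where they do the work, as an engineer would, in place of code of your own. Each camera call takes 0.05 s, during which the arm holds its last target. There are 200 camera calls.

## Working session

There is one attempt and no reset: what is moved stays moved. The work goes in short steps, Python scripts to look and compute and a tool call to move; the robot and the scene stay as the last step left them, time stands still between calls to the robot, and variables do not carry over. Pictures are saved under pics/ and viewed, about 12 in all and at most 16, crops included, and the job is handed in when it is done.

Besides the shell and the picture viewer there is one more tool, called after ">>>" as name(argument=value, ...) on one line, values as JSON. step_arm: Moves the arm, as the interface text tells. Its arguments: {"type":"object","properties":{"steps":{"type":"array"}},"required":["steps"]}

```bash
mkdir -p pics
python3 - <<'E'
from workcell import *
import cv2,numpy as np
s=get_state();print(s)
for n in("top","side"):
    cv2.imwrite(f"pics/{n}0.png",snapshot(n));p=camera_params(n);print(n,p["fx"],p["cx"],p["cy"],np.round(p["T"],4).tolist())
E
```

```text
{'time': 0.0, 'joint_pos': array([ 1.13798474e+00,  3.42713288e-01,  1.52499995e+00, -7.55055683e-06,
        1.27539681e+00, -1.45986866e-01]), 'qvel': array([ 1.03791048e-04,  9.35164866e-05, -1.36514422e-03,  1.07571193e-03,
        1.00099098e-03,  1.06287939e-04]), 'joint_torque': array([-8.28740008e-05, -4.31245816e+01, -2.44216669e+01,  7.17364135e-02,
        5.59779222e-02, -1.17519794e-04]), 'ee_pos': array([0.14837297, 0.50328377, 0.29155574]), 'orientation': array([[-6.29875039e-04,  2.82905509e-01,  9.59147578e-01],
       [-1.38050456e-03,  9.59146608e-01, -2.82906129e-01],
       [-9.99998849e-01, -1.50230311e-03, -2.13590162e-04]]), 'ft_force': array([ 0.29316126,  0.81939972, -0.1693516 ]), 'moment': array([ 0.00931965, -0.00646953, -0.01189598]), 'gripper_width': 0.09172521168551839}
top 397.80853731433353 275.3973757689666 210.03225454261155 [[-0.0044, -0.9948, 0.1019, 0.4138], [-1.0, 0.004, -0.0034, -0.0047], [0.003, -0.1019, -0.9948, 0.9993], [0.0, 0.0, 0.0, 1.0]]
side 488.33902900000925 286.0770761633235 206.76123714051062 [[0.9332, -0.2397, 0.2679, 0.1609], [-0.3595, -0.6221, 0.6955, -0.8005], [-0.0, -0.7453, -0.6667, 0.8455], [0.0, 0.0, 0.0, 1.0]]
```

View pics/top0.png

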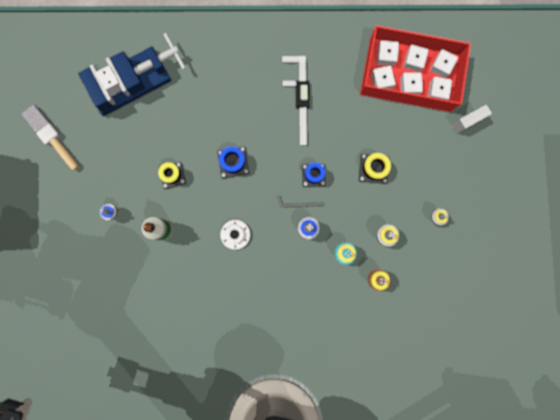

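View pics/side0.png

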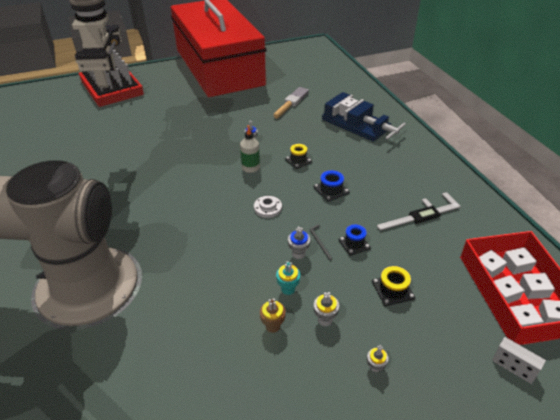

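Top view, candidates:
- **Large yellow:** the yellow rings at (389,236), (346,253) and (380,281). The first has a steel collar, the others turquoise and brown, so the first fits.
- **Small yellow:** (441,217).
- **Blue rings:** large at (309,228), small at (108,212).
- **Pods:** small yellow (169,173), large blue (232,159), small blue (315,173), large yellow (377,166).

Next I measure these and confirm with a crop.

```bash
cat > h.py <<'E'
from workcell import *
import cv2,numpy as np
def ray(n,uv,z):
    p=camera_params(n);T=np.array(p["T"]);d=T[:3,:3]@[(uv[0]-p["cx"])/p["fx"],(uv[1]-p["cy"])/p["fy"],1]
    return T[:3,3]+d*(z-T[2,3])/d[2]
def proj(n,P):
    p=camera_params(n);T=np.array(p["T"]);c=T[:3,:3].T@(np.array(P)-T[:3,3])
    return np.array([p["fx"]*c[0]/c[2]+p["cx"],p["fy"]*c[1]/c[2]+p["cy"]])
def blobs(im,col,K=4):
    h=cv2.cvtColor(cv2.resize(im,None,fx=K,fy=K,interpolation=cv2.INTER_CUBIC),cv2.COLOR_BGR2HSV)
    m=cv2.inRange(h,(20,140,90),(36,255,255)) if col=="yellow" else cv2.inRange(h,(108,150,80),(128,255,255))
    out=[]
    for c in cv2.findContours(m,cv2.RETR_EXTERNAL,cv2.CHAIN_APPROX_NONE)[0]:
        if cv2.contourArea(c)<60*K: continue
        e=cv2.fitEllipse(cv2.convexHull(c)) 
        out.append(((np.array(e[0])+.5)/K-.5,np.array(e[1])/K))
    return out
E
python3 - <<'E'
from h import *
for n in("top","side"):
    im=cv2.imread(f"pics/{n}0.png")
    for col in("yellow","blue"):
        for c,s in blobs(im,col):
            print(n,col,c.round(1),s.round(1),"z.045",ray(n,c,.045)[:2].round(4),"z.057",ray(n,c,.057)[:2].round(4),"z.042",ray(n,c,.042)[:2].round(4))
t=cv2.imread("pics/top0.png")[150:300,290:460]; s=cv2.imread("pics/side0.png")[220:390,250:410]
cv2.imwrite("pics/crop.png",np.hstack([cv2.resize(t,(400,400)),cv2.resize(s,(400,400))]))
E
```

```text
top yellow [379.9 280. ] [19.2 19.5] z.045 [ 0.3438 -0.255 ] z.057 [ 0.3447 -0.2519] z.042 [ 0.3436 -0.2558]
top yellow [346.3 252.9] [14.4 15.8] z.045 [ 0.408  -0.1767] z.057 [ 0.4081 -0.1745] z.042 [ 0.408  -0.1772]
top yellow [388.7 234.7] [14.3 16. ] z.045 [ 0.451  -0.2795] z.057 [ 0.4505 -0.276 ] z.042 [ 0.4511 -0.2803]
top yellow [440.8 216.2] [ 9.9 11.5] z.045 [ 0.4951 -0.4067] z.057 [ 0.4941 -0.4017] z.042 [ 0.4954 -0.408 ]
top yellow [169.  172.7] [19.1 20.1] z.045 [0.6041 0.2504] z.057 [0.6017 0.2472] z.042 [0.6047 0.2512]
top yellow [376.8 166.1] [25.3 26.5] z.045 [ 0.6184 -0.256 ] z.057 [ 0.6159 -0.2528] z.042 [ 0.6191 -0.2568]
top blue [308.6 227.5] [14.8 15.2] z.045 [ 0.4692 -0.0874] z.057 [ 0.4685 -0.0864] z.042 [ 0.4693 -0.0877]
top blue [107.  211.4] [10.1 11.4] z.045 [0.5098 0.3975] z.057 [0.5086 0.3924] z.042 [0.5101 0.3987]
top blue [314.6 172.5] [20.4 20.7] z.045 [ 0.6031 -0.1038] z.057 [ 0.6007 -0.1025] z.042 [ 0.6037 -0.1041]
top blue [231.7 159.1] [25.7 26.2] z.045 [0.637  0.0983] z.057 [0.6342 0.097 ] z.042 [0.6377 0.0986]
top blue [157.2  77.4] [14.7 21.2] z
[... 637 characters left out ...]
7 -0.2653] z.057 [ 0.4493 -0.2733] z.042 [ 0.4548 -0.2633]
side yellow [395.4 277.9] [24.1 30.6] z.045 [ 0.6172 -0.2589] z.057 [ 0.6103 -0.2671] z.042 [ 0.6189 -0.2569]
side yellow [287.9 271.9] [17.2 18.8] z.045 [ 0.411  -0.1618] z.057 [ 0.4073 -0.1714] z.042 [ 0.412  -0.1594]
side yellow [298.3 149.2] [12.  17.2] z.045 [0.6029 0.2506] z.057 [0.5963 0.2348] z.042 [0.6045 0.2545]
side blue [298.7 236.7] [14.6 17. ] z.045 [ 0.4724 -0.0723] z.057 [ 0.4677 -0.0832] z.042 [ 0.4736 -0.0696]
side blue [355.6 232. ] [16.2 21. ] z.045 [ 0.6017 -0.1056] z.057 [ 0.5951 -0.116 ] z.042 [ 0.6034 -0.103 ]
side blue [331.8 178.1] [16.5 23.6] z.045 [0.6355 0.0971] z.057 [0.6284 0.0836] z.042 [0.6372 0.1005]
```

View pics/crop.png

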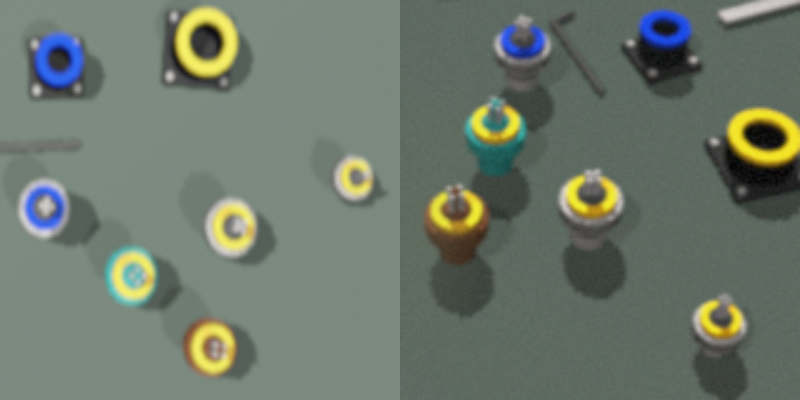

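The crop confirms it: only the yellow-ring adapter at top (389,235) / side (326,303) has a steel collar, and the other two are turquoise and brown. The pod positions from the two views agree within about 2 mm.

```bash
cat >> h.py <<'E'
G=dict(SB=(.5092,.398),LB=(.4677,-.0856),LY=(.4495,-.275),SY=(.4944,-.407),pSB=(.6024,-.1047),pLB=(.6363,.0977),pLY=(.6178,-.2575),pSY=(.6035,.2505))
def go(k,z):
    s=get_state();t=np.array([*(G[k] if isinstance(k,str) else k),z])
    print("shift",(1000*s["orientation"].T@(t-s["ee_pos"])).round(1),"ee",s["ee_pos"].round(4),"F",s["ft_force"].round(1),"w",round(s["gripper_width"],4),"t",round(s["time"],2))
E
python3 - <<'E'
from h import *
print(ray("top",(153,228),.14)); print(ray("side",(250,133),.14))
go("SB",.16)
E
```

```text
[0.46394857 0.25683319 0.14      ]
[0.46034009 0.23859246 0.14      ]
shift [131.6   1.2 375.9] ee [0.1484 0.5033 0.2916] F [-0.1  0.5 -0.7] w 0.092 t 0.1
```

>>> step_arm(steps=[10,0,20,0,-1,30,0,70,0,-1,50,0,120,0,-1,70,0,170,0,-1,90,0,220,0,-1,110,0,270,0,-1,122,1,320,0,-1,130,1,360,0,-1,132,1,376,0,-1,132,1,376,0,-1])

```text
time: 1.35
ee_pos: [0.5095, 0.3979, 0.1597]
orientation: [[-0.001, 0.284, 0.959], [-0.0, 0.959, -0.284], [-1.0, -0.001, -0.001]]
ft_force: [-0.8, 1.2, -0.2]
gripper_width: 0.092
```

Run:
```python
from h import *
go("SB",.091)
im=snapshot("top");print(blobs(im,"blue")[:3])
s=snapshot("side")
cv2.imwrite("pics/a1.png",np.hstack([cv2.resize(im[150:270,50:190],None,fx=3,fy=3)[:360],cv2.resize(s[60:180,180:310],None,fx=3,fy=3)[:360]]))
```

```text
shift [68.7  0.1 -0.3] ee [0.5095 0.3979 0.1597] F [-0.8  1.2 -0.2] w 0.092 t 1.35
[(array([308.54495239, 227.44963074]), array([14.71755886, 15.14250088])), (array([314.56338501, 172.50996399]), array([20.34534836, 20.70568466])), (array([231.67532349, 159.15661621]), array([25.62879753, 26.16845131]))]
```

View pics/a1.png

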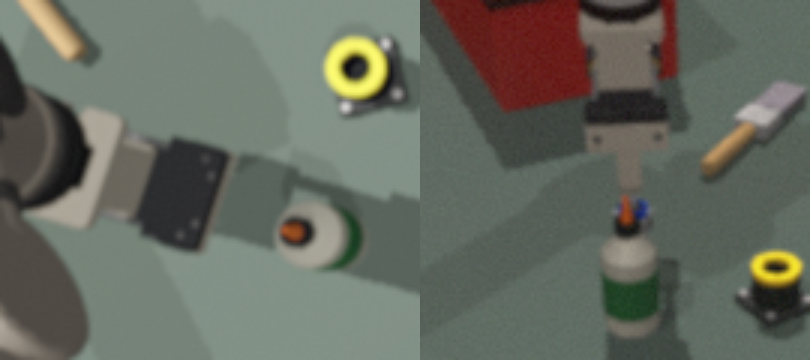

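Gripper is over the blue small adapter and clear of the bottle. Descend and close.

>>> step_arm(steps=[15,0,0,0,-1,35,0,0,0,-1,55,0,0,0,-1,66,0,0,0,-0.6,69,0,0,0,-0.3,69,0,0,0,0,69,0,0,0,0.1,69,0,0,0,0.2,69,0,0,0,0.4,69,0,0,0,1])

```text
time: 2.7
ee_pos: [0.5096, 0.3983, 0.0916]
orientation: [[0.001, 0.283, 0.959], [0.001, 0.959, -0.283], [-1.0, 0.001, 0.001]]
ft_force: [-0.1, 0.5, 2.6]
gripper_width: 0.0373
```

>>> step_arm(steps=[0,0,0,0,1,0,0,0,0,1,0,0,0,0,1,-3,0,0,0,1,-10,0,0,0,1,-25,0,0,0,1,-50,0,0,0,1,-90,0,0,0,1,-130,0,0,0,1,-150,0,0,0,1])

```text
time: 3.95
ee_pos: [0.5099, 0.3985, 0.2452]
orientation: [[0.004, 0.283, 0.959], [0.003, 0.959, -0.283], [-1.0, 0.004, 0.003]]
ft_force: [-0.0, 0.4, -2.9]
gripper_width: 0.037
```

Run:
```python
from h import *
go("pSB",.24)
```

```text
shift [   4.3 -456.5  231. ] ee [0.5099 0.3985 0.2452] F [-0.   0.4 -2.9] w 0.037 t 3.95
```

>>> step_arm(steps=[0,-12,6,0,1,0,-45,23,0,1,0,-91,46,0,1,0,-146,74,0,1,0,-203,103,0,1,0,-260,132,0,1,0,-317,160,0,1,0,-372,188,0,1,4,-424,215,0,1,4,-456,231,0,1])

```text
time: 5.2
ee_pos: [0.6009, -0.1083, 0.2356]
orientation: [[-0.003, 0.286, 0.958], [0.0, 0.958, -0.286], [-1.0, -0.001, -0.003]]
ft_force: [0.8, 0.7, -1.5]
gripper_width: 0.0373
```

Run:
```python
from h import *
go("pSB",.15)
s=snapshot("side");t=snapshot("top")
cv2.imwrite("pics/a2.png",np.hstack([cv2.resize(s[130:270,280:440],None,fx=3,fy=3),cv2.resize(t[100:240,240:350],None,fx=3,fy=3)]))
print(blobs(s,"blue")); 
p=get_state()["ee_pos"]; print(proj("side",[p[0],p[1],p[2]-.091+.0435]),proj("top",p))
```

```text
shift [85.6  4.   0.6] ee [ 0.6009 -0.1083  0.2356] F [ 0.8  0.7 -1.5] w 0.0373 t 5.2
[(array([298.65112305, 236.73178101]), array([14.7433691 , 16.91742325])), (array([355.60083008, 232.06967163]), array([16.27706718, 20.93873405])), (array([331.77645874, 178.14746094]), array([16.53995705, 23.59967041])), (array([333.3888855 , 101.01216125]), array([ 5.73625851, 12.00840092]))]
[362.56685886 185.31854121] [327.22695564 154.40029996]
```

View pics/a2.png

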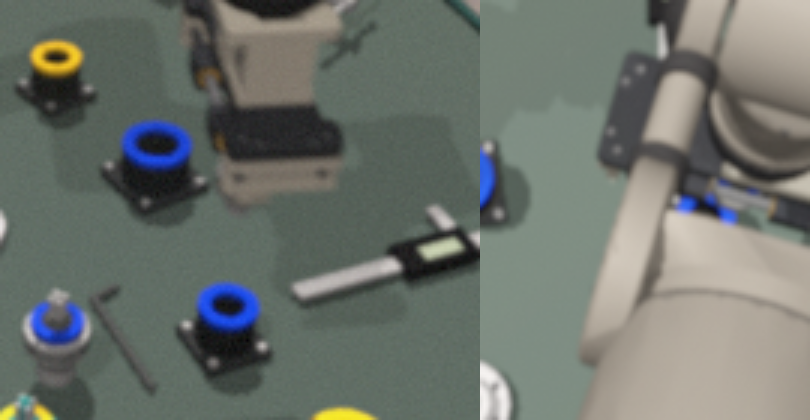

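The adapter is hidden behind the gripper body here. I'll turn a quarter so the side camera can see it, and keep that orientation.

>>> step_arm(steps=[10,3,1,10,1,20,3,1,20,1,30,3,1,30,1,40,3,1,40,1,50,3,1,50,1,55,3,1,60,1,60,3,1,70,1,65,3,1,80,1,65,3,1,90,1,65,3,1,90,1])

```text
time: 6.55
ee_pos: [0.6029, -0.1015, 0.1714]
orientation: [[-0.002, 0.96, -0.281], [0.001, -0.281, -0.96], [-1.0, -0.002, -0.0]]
ft_force: [-0.9, 0.2, -1.5]
gripper_width: 0.0368
```

Run:
```python
from h import *
s=snapshot("side");t=snapshot("top")
go("pSB",.15);print(get_state()["orientation"].round(3).tolist())
cv2.imwrite("pics/a3.png",cv2.resize(s[130:270,280:440],None,fx=4,fy=4))
for c,e in blobs(s,"blue"): print(c,e)
p=get_state()["ee_pos"]; print(proj("side",[p[0],p[1],p[2]-.091+.0435]),proj("side",[p[0],p[1],p[2]-.091]))
```

```text
shift [21.8  0.   3.2] ee [ 0.6033 -0.1017  0.1718] F [ 0.1 -0.2 -0.9] w 0.0372 t 6.65
[[-0.001, 0.96, -0.279], [0.0, -0.279, -0.96], [-1.0, -0.001, -0.0]]
[298.64608765 236.69319153] [14.77568817 16.95361519]
[355.55950928 232.06199646] [16.3137188  21.12406349]
[357.8972168  205.96282959] [10.35534096 14.26186848]
[336.40594482  99.24794006] [ 5.2887578  23.85354614]
[358.80999129 205.3121465 ] [356.9180571  219.55773698]
```

View pics/a3.png

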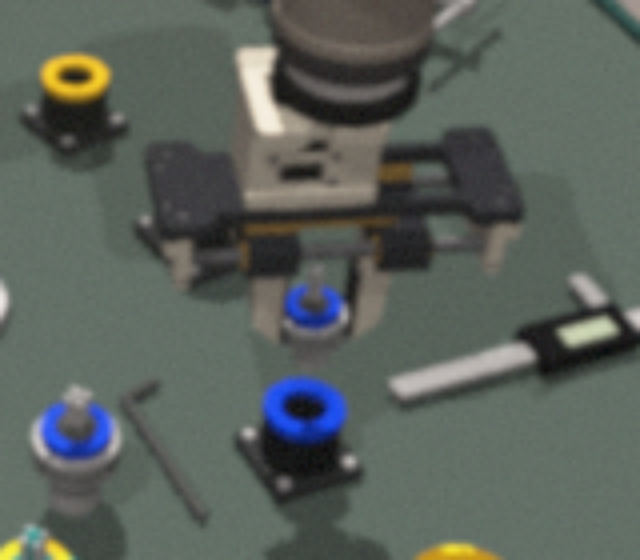

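The adapter is held upright, with its ring at side (358,206) above the blue narrow pod (356,232). I'll compute the correction in the side view alone, so calibration errors cancel.

```bash
cat >> h.py <<'E'
def corr(col,near,dz,pod,zt):
    """dz: TCP height above adapter ring centre; pod: pod mouth pixel seed; side view only"""
    im=snapshot("side");b=blobs(im,col);s=get_state();p=s["ee_pos"]
    f=lambda q:min((c for c,e in b),key=lambda c:np.hypot(*(c-q)))
    a=ray("side",f(proj("side",p-[0,0,dz])),p[2]-dz);m=ray("side",f(np.array(pod)),.045)
    d=np.array([*(m-a)[:2],zt-p[2]])
    print("ring",f(proj("side",p-[0,0,dz])).round(1),"adapter-TCP mm",(1000*(a-p)[:2]).round(1),"world shift",(1000*d).round(1),"tool shift",(1000*s["orientation"].T@d).round(1))
E
python3 - <<'E'
from h import *
corr("blue",None,.0916-.0435,(355.6,232),.137)
E
```

```text
ring [358.1 205.7] adapter-TCP mm [-2.1 -0.1] world shift [  0.2  -3.9 -34.9] tool shift [34.9  1.3  3.6]
```

>>> step_arm(steps=[5,1,4,0,1,15,1,4,0,1,22,1,4,0,1,22,1,4,0,1,27,1,4,0,1,33,1,4,0,1,39,1,4,0,1,45,1,4,0,1,51,1,4,0,1,55,1,4,0,1])

```text
time: 7.95
ee_pos: [0.6035, -0.1061, 0.1167]
orientation: [[-0.0, 0.959, -0.283], [0.0, -0.283, -0.959], [-1.0, -0.0, -0.0]]
ft_force: [-0.4, 0.4, -1.3]
gripper_width: 0.0371
```

Run:
```python
from h import *
s=snapshot("side");go("pSB",.15)
cv2.imwrite("pics/a4.png",cv2.resize(s[150:270,290:430],None,fx=4,fy=4))
```

```text
shift [-33.7  -1.3  -1. ] ee [ 0.6034 -0.106   0.1163] F [-0.2 -0.2 -1.2] w 0.0372 t 8.0
```

View pics/a4.png

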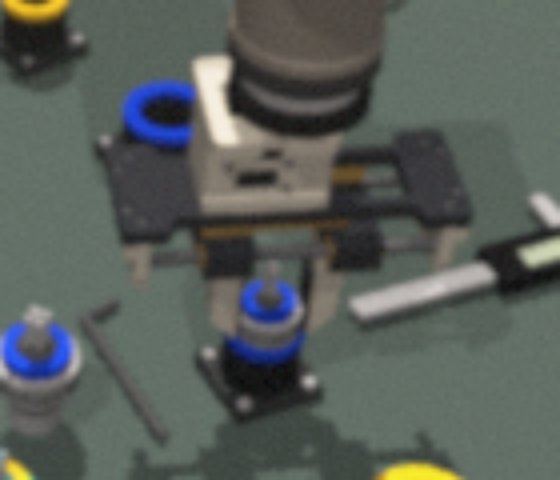

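The shank is in the bore with no contact force. Lower 2 mm, release and rise.

>>> step_arm(steps=[1,0,0,0,1,2,0,0,0,0.1,2,0,0,0,-0.1,2,0,0,0,-0.4,2,0,0,0,-0.5,2,0,0,0,-0.5,-5,0,0,0,-0.5,-25,0,0,0,-0.6,-55,0,0,0,-0.8,-85,0,0,0,-1])

```text
time: 9.25
ee_pos: [0.6036, -0.1061, 0.2036]
orientation: [[0.0, 0.959, -0.283], [-0.0, -0.283, -0.959], [-1.0, 0.0, -0.0]]
ft_force: [0.4, 0.2, -0.8]
gripper_width: 0.0881
```

Run:
```python
from h import *
s=snapshot("side");go("LB",.19)
for c,e in blobs(s,"blue"): print(c.round(1),e.round(1))
print("expected seated ring",proj("side",[.6017,-.1056,.023+.0435]))
```

```text
shift [  17.1 -138.    18.9] ee [ 0.6053 -0.1065  0.2081] F [ 1.8 -0.2  3. ] w 0.0898 t 9.3
[298.7 236.7] [14.8 16.9]
[355.5 232. ] [16.4 20.5]
[357.2 225.3] [10.8 13. ]
[336.5  99.1] [ 5.6 23. ]
expected seated ring [356.4784779  225.36729455]
```

>>> step_arm(steps=[1,-8,1,0,-1,3,-30,4,0,-1,6,-60,8,0,-1,10,-95,13,0,-1,14,-122,17,0,-1,15,-136,19,0,-1,15,-138,19,0,-1,15,-138,19,0,-1,15,-138,19,0,-1,15,-138,19,0,-1])

```text
time: 10.55
ee_pos: [0.4662, -0.0853, 0.1871]
orientation: [[0.0, 0.959, -0.283], [0.0, -0.283, -0.959], [-1.0, 0.0, -0.0]]
ft_force: [-0.3, -0.0, -0.4]
gripper_width: 0.0917
```

Run:
```python
from h import *
go("LB",.104)
```

```text
shift [83.1  1.5 -0.1] ee [ 0.4662 -0.0853  0.1871] F [-0.3 -0.  -0.4] w 0.0917 t 10.55
```

>>> step_arm(steps=[15,1,0,0,-1,40,2,0,0,-1,65,2,0,0,-1,79,2,0,0,-0.6,83,2,0,0,-0.4,83,2,0,0,-0.2,83,2,0,0,-0.1,83,2,0,0,0,83,2,0,0,0.4,83,2,0,0,1])

```text
time: 11.8
ee_pos: [0.468, -0.0859, 0.1048]
orientation: [[0.001, 0.959, -0.283], [-0.0, -0.283, -0.959], [-1.0, 0.001, -0.0]]
ft_force: [-2.1, 0.8, 5.8]
gripper_width: 0.0495
```

>>> step_arm(steps=[0,0,0,0,1,0,0,0,0,1,0,0,0,0,1,-3,0,0,0,1,-10,0,0,0,1,-25,0,0,0,1,-50,0,0,0,1,-75,0,0,0,1,-90,0,0,0,1,-95,0,0,0,1])

```text
time: 13.05
ee_pos: [0.468, -0.0859, 0.2001]
orientation: [[0.001, 0.959, -0.283], [-0.0, -0.283, -0.959], [-1.0, 0.001, -0.0]]
ft_force: [0.3, 0.6, -3.9]
gripper_width: 0.0492
```

Run:
```python
from h import *
go("pLB",.19)
```

```text
shift [  10.2  109.5 -223.7] ee [ 0.468  -0.0859  0.2001] F [ 0.3  0.6 -3.9] w 0.0492 t 13.05
```

>>> step_arm(steps=[0,4,-8,0,1,0,14,-28,0,1,0,30,-60,0,1,0,48,-97,0,1,0,66,-134,0,1,0,83,-170,0,1,2,97,-199,0,1,5,106,-217,0,1,10,110,-224,0,1,10,110,-224,0,1])

```text
time: 14.3
ee_pos: [0.6361, 0.0982, 0.1876]
orientation: [[-0.003, 0.959, -0.282], [-0.0, -0.282, -0.959], [-1.0, -0.003, 0.001]]
ft_force: [-0.1, -0.2, -3.1]
gripper_width: 0.0492
```

Run:
```python
from h import *
snapshot("side");go("pLB",.19)
corr("blue",None,.1048-.059,(331.8,178.1),.117)
```

```text
shift [-1.8  0.2 -0.1] ee [0.6361 0.0977 0.1882] F [-0.4 -0.4 -2.4] w 0.0493 t 14.35
ring [334.1 147.3] adapter-TCP mm [-0.8  0. ] world shift [ -0.   -0.4 -71.7] tool shift [71.7  0.2  0.3]
```

>>> step_arm(steps=[8,0,0,0,1,20,0,0,0,1,32,0,0,0,1,41,0,0,0,1,48,0,0,0,1,54,0,0,0,1,60,0,0,0,1,66,0,0,0,1,70,0,0,0,1,72,0,0,0,1])

```text
time: 15.65
ee_pos: [0.6367, 0.0979, 0.117]
orientation: [[-0.0, 0.959, -0.283], [0.0, -0.283, -0.959], [-1.0, -0.0, -0.0]]
ft_force: [-0.2, -1.1, -3.3]
gripper_width: 0.0491
```

No contact force. Lower and release.

>>> step_arm(steps=[1,0,0,0,1,2,0,0,0,1,2,0,0,0,-0.1,2,0,0,0,-0.3,2,0,0,0,-0.6,2,0,0,0,-0.6,-5,0,0,0,-0.6,-25,0,0,0,-0.6,-55,0,0,0,-0.8,-85,0,0,0,-1])

```text
time: 16.9
ee_pos: [0.6367, 0.0979, 0.2036]
orientation: [[0.0, 0.959, -0.283], [0.0, -0.283, -0.959], [-1.0, 0.0, -0.0]]
ft_force: [0.5, -0.0, 0.7]
gripper_width: 0.088
```

Run:
```python
from h import *
s=snapshot("side");go("LY",.2)
for c,e in blobs(s,"blue"): print(c.round(1),e.round(1))
print("expected seated ring",proj("side",[.6355,.0971,.010+.059]))
```

```text
shift [  6.8 -75.7 411.2] ee [0.6384 0.098  0.2084] F [1.4 0.3 2.7] w 0.0901 t 16.95
[355.5 232.2] [16.1 20.6]
[357.2 225.5] [10.3 12.8]
[331.7 178.4] [15.7 23.5]
[332.3 170.3] [11.5 15.2]
expected seated ring [332.34711968 170.83616961]
```

Seated: ring at (332.3,170.3), expected (332.3,170.8). Next the large yellow.

>>> step_arm(steps=[0,-3,15,0,-1,0,-10,55,0,-1,2,-20,110,0,-1,4,-31,168,0,-1,4,-42,226,0,-1,4,-52,284,0,-1,4,-61,335,0,-1,4,-69,378,0,-1,4,-75,403,0,-1,4,-76,411,0,-1])

```text
time: 18.2
ee_pos: [0.4456, -0.2758, 0.1971]
orientation: [[-0.002, 0.958, -0.286], [0.002, -0.286, -0.958], [-1.0, -0.002, -0.001]]
ft_force: [0.8, -0.3, -0.1]
gripper_width: 0.0921
```

Run:
```python
from h import *
snapshot("side");go("LY",.104)
```

```text
shift [93.3  3.2 -1.8] ee [ 0.4461 -0.2759  0.1973] F [ 0.  -0.9  0.6] w 0.0917 t 18.25
```

>>> step_arm(steps=[15,2,-1,0,-1,40,3,-1,0,-1,70,3,-1,0,-1,89,3,-1,0,-0.6,93,3,-1,0,-0.4,93,3,-1,0,-0.2,93,3,-1,0,-0.1,93,3,-1,0,0,93,3,-1,0,0.4,93,3,-1,0,1])

```text
time: 19.5
ee_pos: [0.4507, -0.2748, 0.1058]
orientation: [[0.0, 0.959, -0.283], [-0.0, -0.283, -0.959], [-1.0, 0.001, 0.0]]
ft_force: [-2.1, 1.8, 6.2]
gripper_width: 0.0492
```

>>> step_arm(steps=[0,0,0,0,1,0,0,0,0,1,0,0,0,0,1,-3,0,0,0,1,-10,0,0,0,1,-25,0,0,0,1,-50,0,0,0,1,-75,0,0,0,1,-90,0,0,0,1,-95,0,0,0,1])

```text
time: 20.75
ee_pos: [0.4509, -0.2748, 0.2013]
orientation: [[0.001, 0.959, -0.283], [-0.001, -0.283, -0.959], [-1.0, 0.002, 0.001]]
ft_force: [-0.5, 0.8, -5.3]
gripper_width: 0.0489
```

Run:
```python
from h import *
go("pLY",.19)
```

```text
shift [ 11.5 155.2 -63.9] ee [ 0.4509 -0.2748  0.2013] F [-0.5  0.8 -5.3] w 0.0489 t 20.75
```

>>> step_arm(steps=[0,6,-2,0,1,0,22,-9,0,1,0,48,-20,0,1,0,78,-32,0,1,0,108,-44,0,1,2,133,-55,0,1,6,149,-62,0,1,10,155,-64,0,1,10,155,-64,0,1,10,155,-64,0,1])

```text
time: 22.0
ee_pos: [0.6168, -0.2573, 0.19]
orientation: [[-0.001, 0.959, -0.283], [0.0, -0.283, -0.959], [-1.0, -0.001, -0.0]]
ft_force: [-0.1, -0.5, -3.9]
gripper_width: 0.0492
```

Run:
```python
from h import *
snapshot("side");go("pLY",.19)
corr("yellow",None,.1058-.059,(395.4,277.9),.118)
```

```text
shift [ 0.3  0.9 -0.2] ee [ 0.6169 -0.2574  0.1903] F [-0.9 -0.1 -3.9] w 0.0495 t 22.05
ring [402.2 245.2] adapter-TCP mm [-0.4 -0.2] world shift [  0.6  -1.3 -72.5] tool shift [72.5  0.9  1.1]
```

>>> step_arm(steps=[8,1,1,0,1,20,1,1,0,1,32,1,1,0,1,41,1,1,0,1,48,1,1,0,1,54,1,1,0,1,60,1,1,0,1,66,1,1,0,1,70,1,1,0,1,73,1,1,0,1])

```text
time: 23.35
ee_pos: [0.6181, -0.2584, 0.117]
orientation: [[0.0, 0.959, -0.283], [0.0, -0.283, -0.959], [-1.0, 0.0, -0.0]]
ft_force: [-0.3, -0.2, -4.8]
gripper_width: 0.0494
```

>>> step_arm(steps=[1,0,0,0,1,2,0,0,0,1,2,0,0,0,-0.1,2,0,0,0,-0.3,2,0,0,0,-0.6,2,0,0,0,-0.6,-5,0,0,0,-0.6,-25,0,0,0,-0.6,-55,0,0,0,-0.8,-85,0,0,0,-1])

```text
time: 24.6
ee_pos: [0.6182, -0.2584, 0.2035]
orientation: [[0.0, 0.959, -0.283], [-0.0, -0.283, -0.959], [-1.0, 0.0, -0.0]]
ft_force: [0.6, -0.1, -0.4]
gripper_width: 0.0881
```

Run:
```python
from h import *
s=snapshot("side");go("SY",.19)
for c,e in blobs(s,"yellow"): print(c.round(1),e.round(1))
print("expected seated ring",proj("side",[.6172,-.2589,.010+.059]))
```

```text
shift [ 18.2 -78.4 177.2] ee [ 0.6196 -0.2592  0.2085] F [ 1.2 -0.7  3.4] w 0.0904 t 24.65
[377.9 355.1] [15.9 17.2]
[272.1 309.5] [19.3 22.2]
[395.4 278. ] [24.2 30.4]
[287.8 272. ] [17.  18.8]
[397.  270.2] [17.  19.7]
[298.3 149.2] [12.2 17.3]
expected seated ring [397.10860275 270.40462821]
```

Seated. Next the small yellow.

>>> step_arm(steps=[0,-4,9,0,-1,2,-14,30,0,-1,6,-30,66,0,-1,10,-46,103,0,-1,13,-61,137,0,-1,15,-72,162,0,-1,15,-78,175,0,-1,15,-78,177,0,-1,15,-78,177,0,-1,15,-78,177,0,-1])

```text
time: 25.9
ee_pos: [0.4939, -0.4053, 0.1872]
orientation: [[0.0, 0.96, -0.282], [0.0, -0.282, -0.96], [-1.0, 0.0, -0.0]]
ft_force: [-1.1, 0.2, -0.4]
gripper_width: 0.0921
```

Run:
```python
from h import *
go("SY",.091)
```

```text
shift [96.2  1.   1.5] ee [ 0.4939 -0.4053  0.1872] F [-1.1  0.2 -0.4] w 0.0921 t 25.9
```

>>> step_arm(steps=[15,1,1,0,-1,40,1,1,0,-1,70,1,1,0,-1,91,1,1,0,-0.6,96,1,1,0,-0.3,96,1,1,0,0,96,1,1,0,0.1,96,1,1,0,0.2,96,1,1,0,0.4,96,1,1,0,1])

```text
time: 27.15
ee_pos: [0.4941, -0.4075, 0.0918]
orientation: [[0.001, 0.959, -0.283], [-0.001, -0.283, -0.959], [-1.0, 0.001, 0.0]]
ft_force: [-0.2, 0.5, 3.0]
gripper_width: 0.0367
```

>>> step_arm(steps=[0,0,0,0,1,0,0,0,0,1,0,0,0,0,1,-3,0,0,0,1,-10,0,0,0,1,-25,0,0,0,1,-50,0,0,0,1,-90,0,0,0,1,-130,0,0,0,1,-150,0,0,0,1])

```text
time: 28.4
ee_pos: [0.4944, -0.4078, 0.2451]
orientation: [[0.003, 0.959, -0.283], [-0.003, -0.283, -0.959], [-1.0, 0.004, 0.002]]
ft_force: [0.2, -1.0, -2.2]
gripper_width: 0.0368
```

Run:
```python
from h import *
go("pSY",.24)
```

```text
shift [   3.2  -81.5 -662.3] ee [ 0.4944 -0.4078  0.2451] F [ 0.2 -1.  -2.2] w 0.0368 t 28.4
```

>>> step_arm(steps=[0,-2,-12,0,1,0,-5,-40,0,1,0,-10,-80,0,1,0,-16,-130,0,1,0,-22,-182,0,1,0,-29,-235,0,1,0,-35,-288,0,1,0,-42,-340,0,1,0,-47,-380,0,1,0,-49,-400,0,1])

```text
time: 29.65
ee_pos: [0.5593, -0.0071, 0.2403]
orientation: [[-0.002, 0.96, -0.28], [0.001, -0.28, -0.96], [-1.0, -0.002, -0.0]]
ft_force: [0.3, -0.5, -1.3]
gripper_width: 0.0369
```

>>> step_arm(steps=[0,-1,-8,0,1,0,-4,-32,0,1,0,-9,-72,0,1,0,-15,-118,0,1,0,-20,-164,0,1,0,-26,-206,0,1,0,-30,-238,0,1,2,-32,-256,0,1,5,-32,-262,0,1,5,-32,-262,0,1])

```text
time: 30.9
ee_pos: [0.6035, 0.2495, 0.2356]
orientation: [[-0.001, 0.959, -0.284], [-0.001, -0.284, -0.959], [-1.0, -0.001, 0.001]]
ft_force: [-0.4, 0.2, -0.3]
gripper_width: 0.0369
```

Run:
```python
from h import *
snapshot("side");go("pSY",.185)
```

```text
shift [50.9 -0.4 -1.2] ee [0.6036 0.2493 0.2359] F [ 0.5 -1.1 -1. ] w 0.0366 t 30.95
```

>>> step_arm(steps=[5,0,-1,0,1,14,0,-1,0,1,26,0,-1,0,1,38,0,-1,0,1,47,0,-1,0,1,51,0,-1,0,1,51,0,-1,0,1,51,0,-1,0,1,51,0,-1,0,1,51,0,-1,0,1])

```text
time: 32.2
ee_pos: [0.6039, 0.2515, 0.1855]
orientation: [[0.001, 0.959, -0.283], [0.0, -0.283, -0.959], [-1.0, 0.0, -0.0]]
ft_force: [0.1, -0.9, -1.3]
gripper_width: 0.0371
```

Run:
```python
from h import *
corr("yellow",None,.0918-.0435,(298.3,149.2),.117)
s=snapshot("side");cv2.imwrite("pics/a5.png",cv2.resize(s[60:200,210:370],None,fx=4,fy=4))
```

```text
ring [298.8 120.7] adapter-TCP mm [-0.5  0.9] world shift [ -0.2  -1.5 -68.5] tool shift [68.5  0.3  1.5]
```

View pics/a5.png

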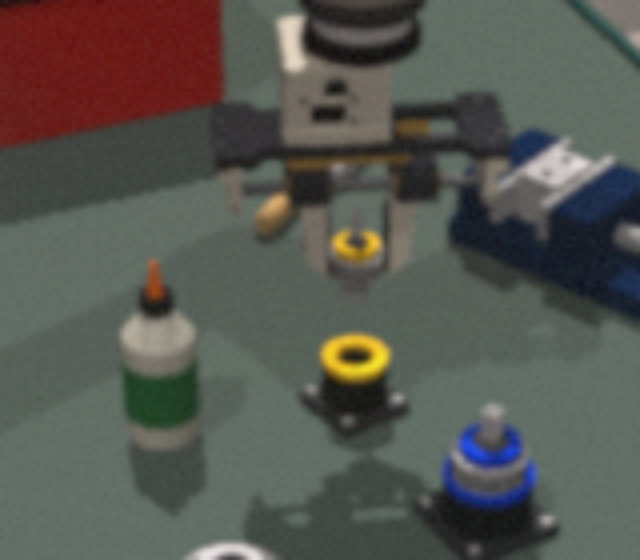

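>>> step_arm(steps=[8,0,1,0,1,20,0,1,0,1,32,0,1,0,1,40,0,1,0,1,46,0,1,0,1,52,0,1,0,1,58,0,1,0,1,63,0,1,0,1,67,0,1,0,1,69,0,1,0,1])

```text
time: 33.55
ee_pos: [0.6034, 0.2506, 0.116]
orientation: [[-0.0, 0.959, -0.283], [0.0, -0.283, -0.959], [-1.0, -0.0, 0.0]]
ft_force: [0.6, -0.1, -1.6]
gripper_width: 0.0373
```

>>> step_arm(steps=[1,0,0,0,1,1,0,0,0,1,1,0,0,0,0.1,1,0,0,0,-0.1,1,0,0,0,-0.4,1,0,0,0,-0.4,-5,0,0,0,-0.4,-25,0,0,0,-0.5,-55,0,0,0,-0.5,-85,0,0,0,-0.5])

```text
time: 34.8
ee_pos: [0.6035, 0.2505, 0.2025]
orientation: [[0.0, 0.959, -0.283], [0.0, -0.283, -0.959], [-1.0, 0.0, -0.0]]
ft_force: [0.9, -0.0, -0.8]
gripper_width: 0.0691
```

>>> step_arm(steps=[-15,0,0,0,-0.5,-40,0,0,0,-0.5,-65,0,0,0,-0.5,-90,0,0,0,-0.5,-100,0,0,0,-0.5,-100,0,0,0,-0.5,-100,0,0,0,-0.5,-100,0,0,0,-0.5,-100,0,0,0,-0.5,-100,0,0,0,-0.5])

```text
time: 36.05
ee_pos: [0.6035, 0.2505, 0.301]
orientation: [[-0.0, 0.959, -0.283], [-0.0, -0.283, -0.959], [-1.0, -0.0, 0.0]]
ft_force: [0.1, -0.5, 0.4]
gripper_width: 0.0686
```

Run:
```python
from h import *
s=snapshot("side");go("pSY",.3)
for c in("yellow","blue"):
    for b,e in blobs(s,c): print(c,b.round(1),e.round(1))
print("expected SY",proj("side",[.6029,.2506,.023+.0435]))
cv2.imwrite("pics/end.png",cv2.resize(s[90:390,200:460],None,fx=2.3,fy=1.95))
```

```text
shift [1.1 0.  0. ] ee [0.6035 0.2505 0.3011] F [ 0.6  0.1 -0.1] w 0.0687 t 36.1
yellow [272.1 309.4] [19.5 22.3]
yellow [395.3 278.1] [23.9 30.5]
yellow [287.7 272.1] [16.6 19.3]
yellow [397.  270.3] [16.9 19.6]
yellow [298.4 149.1] [12.3 17. ]
yellow [298.2 142.5] [ 8.2 11.3]
blue [355.5 232. ] [16.3 20.5]
blue [357.1 225.4] [10.5 12.9]
blue [331.9 178.3] [16.1 23. ]
blue [332.  170.5] [11.2 14.6]
expected SY [298.438893   142.83697383]
```

View pics/end.png

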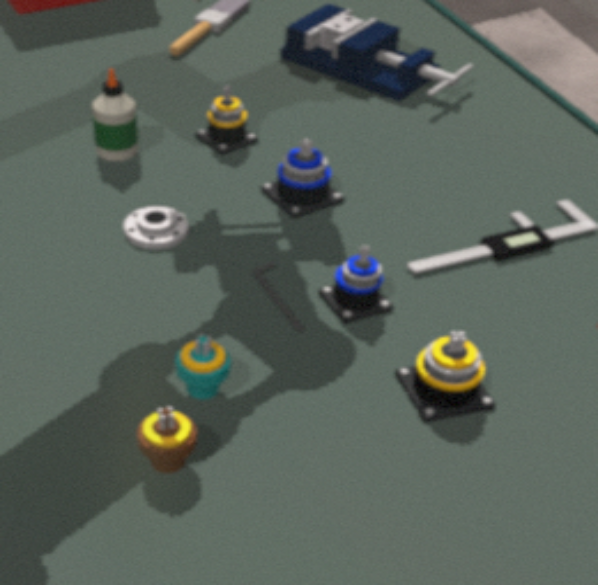

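All four adapters sit upright with their collars on the matching rims; the bottle, flange and look-alikes have not moved. Handing in.

```bash
python3 -c "from workcell import job_done;print(job_done())"
```

```text
the job is handed in; nothing more can be done
None
```

All four tap adapters are in the pods that match their ring colour and size, shank down with collar on rim. I handed the job in at about 36 s of the 115 s allowed.

- **Seating:** in the last side view each ring lies within about 0.7 px of where a fully seated one should be, roughly 1.5 mm. All four stand upright.
- **Forces:** the wrist force at the end of each move stayed at or below about 7 N. I did not see it within a move.
- **Left alone:** the oil bottle and flange stand where they were in the final picture, judged by eye. The turquoise and brown look-alikes did not move (within 0.3 px).
- **Clear at the end:** the gripper was open, well above the parts and touching nothing.
- **Disagreements:** the two cameras differed by 1–2 mm, so I set the final alignment over each pod in the side view alone. The small blue adapter was first lined up about 4 mm off its pod, because the arm had not settled. I corrected that before inserting it. No check failed.

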